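# Set the connector test fixture to its two-slot opening and latch the tray

### The job

Set the test fixture up for the connector that lies in its tray: by its grey grip, turn the white wheel on the sloping panel until the opening with two parallel slots stands in the middle of the cover's window. Then push the tray fully home, let go, and see that its push-push latch keeps it in with the wheel still set; leave the other things on the bench where they are.

Things in the scene. Friction and masses are not known exactly. Their poses are not given: they have to be found in the camera images.
- wheel (a joint): Turning angle of the white wheel (rad). 0: the two-slot opening stands exactly in the middle of the window. Grows anticlockwise, looking at the panel's face. It starts between 0.7 and 2.4, so it is turned clockwise by that much. The wheel turns all round without stops or clicks; friction (about 0.12 N m) holds it where it is left.
- wheel_grip (a point): The wheel's grip: a grey bar 80 x 16 mm, 35 mm high, turning with the wheel. Point on the wheel's axis, 12 mm below the bar's outer end; 23 mm below the point is the hub (54 mm across), 26.5 mm the cover plate, 33 mm the wheel's face. z: wheel's axis, out of the panel, leaning 30 degrees from vertical towards the robot (the panel rises away from the robot); x: along the bar; y: across it.
- two_slots (a point): Middle of the wanted opening, on the wheel's face, 60 mm from the axis: two parallel black slots, 34 x 8 mm each, 16 mm apart; the grip bar points at it. The white wheel (170 mm across, 8 mm thick) has six black openings 60 degrees apart: going anticlockwise two slots, a round hole, one slot, a square, two small round holes, a cross. Same axes as wheel_grip.
- window (a point): Middle of the window (46 mm wide, 42 mm along the slope) in the aluminium cover plate that hides the upper part of the wheel, on the cover's outer face, 60 mm up the slope from the wheel's axis. x: up the slope; y: level, to the left as seen from the robot; z: out of the panel. Fixed to the fixture.
- tray (a joint): How far the tray is pushed in (m). 0: out, as it starts, held by a spring. Pushed to its stop at 0.045 (within 1 mm) the latch catches: let go, the tray comes back to about 0.037 and stays. Pushed less, it springs back out; pushed to the stop again, the latch lets it go. A slow push takes 2 to 6 N, then meets the stop.
- tray_front (a point): Middle of the outer face of the tray's upright front plate (150 mm wide, from 18 to 62 mm above the table; the point at 44 mm), low at the front of the fixture; moves with the tray. x: level, the way the tray is pushed in; y: to the left; z: up. The sloping panel's low edge is 85 mm above the table and 66 mm farther along x at the start (29 mm when latched).
- spare_a_mid (a point): Middle of a spare blue and white connector, 34 x 84 x 38 mm, loose beside the tray. To be left alone.
- spare_b_mid (a point): Middle of another spare connector of the same kind, 34 x 84 x 38 mm, loose nearer to the robot. To be left alone.
- screwdriver: A screwdriver, 190 mm long, loose in front of the fixture. To be left alone.
- spray: A spray can, 54 mm across and 150 mm high, standing loose beside the fixture; its origin is the middle of its underside. To be left alone.
- scanner: A black hand scanner, about 180 mm long and 55 mm high, lying loose. To be left alone.
- setting_plate: A flat dark steel plate, 110 x 75 x 4 mm, lying loose. To be left alone.

How it is judged:
By the outcome, as a careful person would: the job done as asked, in the order asked, and still so for the second after the job is handed in, with the robot touching nothing.
It also fails if it takes over 61 s, if anything falls off the work surface, if the arm or the gripper's body presses on something with over 40 N, if the wrist force passes 120 N, or if a joint passes its speed limit or range.

### The arm

A 6-joint arm with a two-finger parallel gripper is mounted at the origin on the work surface. World frame = base frame: x ahead of the robot, y to its left, z up, the work surface at z = 0. Lengths are in m, angles in degrees, forces in N, time in s.
With the tool pointing down it reaches from about 0.35 to 0.875 m from the base axis. Payload 4.2 kg.
Tool frame: the origin (TCP) lies on the centre line of the jaws, within the pads' length; the fingertips stand 19 mm ahead of it and the grasp point (between the pads) is the TCP; z points along the fingers, y is the line along which they close (so a half turn about z gives the same grasp; the last joint's range is limited). The gripper opens to 87 mm and grips with 3 to 60 N. Pads are 19 mm wide; open, the fingers measure 117 mm over their backs; the gripper's body (75 mm by 190 mm) begins 51 mm behind the grasp point.
Start: joints at [-51.532, 22.042, 0.453, 0, -68.411, -14.817], TCP at [0.251, -0.572, 0.216] pointing down, gripper open.
Joint ranges: [-179.83, 179.83], [-69.29, 118.12], [-61.27, 80.66], [-181.25, 117.63], [-171.15, -9.14], [-177.46, 177.46]. Speed limits (degrees/s): [159.86, 159.86, 180, 180, 180, 180].

### API

Orientations are given as a 3x3 rotation matrix whose columns are the frame's x, y, z axes.
In Python, from station import sense, capture, finish_job, search_frame, masks_of gives the robot as it stands.
- The arm moves only by the tool drive_tool, never from a script. Its argument "rows" is a list of rows, each a list of 7 numbers: the opening in per cent of the stroke, from 0 (shut) to 100 (fully open), then the shift along the world's x, y, z in mm, then the turn, a rotation vector about the world's x, y, z in rad. In form: [[fingers, dx, dy, dz, wx, wy, wz], ...]. A call has 1 to 5 rows; each row shifts and turns the commanded pose from where the row before left it; what a row does not reach is not made up. A row lasts 1/12 s, in which the tool goes at most 41.7 mm and 7.16 degrees, less where a joint would pass 70% of its speed; a pose out of reach is approached as far as the arm can. A call is refused whole if a number of a shift passes 41.7 or a number of a turn 0.125, either way. A call with a gripper value outside its range is refused whole. The fingers move at their own pace and stop on an object; the grip force is fixed at half the most. Time passes only in rows, so rows that do not move let the fingers close. It gives the time, the measured TCP pose, the force, the opening and the grip force at its end, in the units of the state.
- sense(): the state, without advancing time (a new reading comes with each control period).
- capture(name): name is "scene" or "top" or "wrist"; returns a dict with "frame" (480x640x3 uint8, red, green, blue), "z_map" (480x640 float32, m along the optical axis (not along the pixel's ray), 0 where there is no reading), "fx", "fy", "cx", "cy" (pixels), "R" (3x3) and "t" (3): a world point X has camera coordinates R X + t; the wrist camera has in their place "T_tool_cam" (4x4, takes a point from camera to tool coordinates, whose origin is the TCP and whose axes are the flange's). Camera axes: x right, y down, z forward; pixel columns grow to the right and rows downward; lengths in m; the calibration is good to about 2 mm. A picture is of the moment at which its call begins: read the wrist's pose just before it.
- finish_job(): hands the job in; it is judged then, once.
Trained networks look in a picture, given as the dict that the camera call returned (one of the last four; its "shot" number tells which), for a name from the list of things; names that differ only in an ending like _2 or _b are one class to them, and where a whole thing is asked for, a point or a joint stands for the part that bears it (a point fixed in the world has none). Each returns a list of dicts, best first, with "p" (0 to 1); they miss things now and then, are a little off and sometimes report something else, mostly with a low value. They report only what shows in the picture. A call takes as long as a camera call.
- search_frame(label, picture): "xy" ([column, row] in pixels, amid what is visible of it).
- masks_of(label, picture): "region" (480x640 bool, what is visible of it) and "xy" ([column, row] in pixels, amid what is visible of it).
The state is a dict: "time_s": time; "joints": joint angles; "joint_velocities": joint speeds; "effort": joint torques, N m; "tcp_pos": TCP position; "ee_rot": TCP orientation; "wrist_force": force on the tool from outside, world axes, zero at the start; "moment": the same for the moment, N m; "gripper_width": opening from 0.0 (shut) to 1.0 (fully open); "gripper_force": force on a finger pad.
Only numpy, scipy, OpenCV 4.12 (cv2) and the standard library are available. Lean on these libraries where they do the work, as an engineer would, in place of code of your own. Each camera call takes 0.05 s, during which the arm holds its last target. There are 200 camera calls.

## Working session

There is one attempt and no reset: what is moved stays moved. The work goes in short steps, Python scripts to look and compute and a tool call to move; the robot and the scene stay as the last step left them, time stands still between calls to the robot, and variables do not carry over. Pictures are saved under pics/ and viewed, at most 10 in all, crops included, and the job is handed in when it is done.

Besides the shell and the picture viewer there is one more tool, called after "Call:" as name(argument=value, ...), one argument or row to a line, values as JSON. drive_tool: Moves the arm, as the interface text tells. Its arguments: {"type":"object","properties":{"rows":{"type":"array"}},"required":["rows"]}

```bash
mkdir -p pics
cat > h.py <<'E'
import numpy as np, cv2
from station import sense, capture, finish_job, search_frame, masks_of
def cam(c,s=None):
    if 'R' in c: return np.array(c['R']),np.array(c['t'])
    T=np.eye(4);T[:3,:3]=s['ee_rot'];T[:3,3]=s['tcp_pos']
    M=np.linalg.inv(T@np.array(c['T_tool_cam']));return M[:3,:3],M[:3,3]
def ray(c,uv,s=None):
    R,t=cam(c,s);d=R.T@np.array([(uv[0]-c['cx'])/c['fx'],(uv[1]-c['cy'])/c['fy'],1]);return -R.T@t,d
def pts(c,m,s=None):
    R,t=cam(c,s);z=c['z_map'];v,u=np.where(m&(z>0));z=z[v,u]
    return (np.c_[(u-c['cx'])/c['fx']*z,(v-c['cy'])/c['fy']*z,z]-t)@R
def proj(c,X,s=None):
    R,t=cam(c,s);p=np.atleast_2d(X)@R.T+t;return np.c_[p[:,0]/p[:,2]*c['fx']+c['cx'],p[:,1]/p[:,2]*c['fy']+c['cy']]
def save(c,n): cv2.imwrite('pics/'+n,cv2.cvtColor(c['frame'],cv2.COLOR_RGB2BGR))
E
cat > a.py <<'E'
from h import *
np.set_printoptions(precision=4,suppress=True)
for n in('scene','top'):
    c=capture(n);save(c,n+'0.png');print(n)
    for l in('wheel_grip','two_slots','window','tray_front','spare_a_mid','spray','scanner','setting_plate','screwdriver'):
        for r in search_frame(l,c)[:2]:
            u=np.round(r['xy']).astype(int);m=np.zeros((480,640),bool);m[u[1]-1:u[1]+2,u[0]-1:u[0]+2]=1
            p=pts(c,m);print(l,round(r['p'],2),u,np.median(p,0) if len(p) else None)
E
python3 a.py
```

```text
scene
wheel_grip 0.68 [264 256] [ 0.6048 -0.0154  0.1677]
two_slots 0.6 [261 259] [ 0.6116 -0.0207  0.1606]
window 0.61 [254 271] [ 0.6681 -0.0026  0.1846]
tray_front 0.66 [298 257] [0.4751 0.0068 0.05  ]
spare_a_mid 0.73 [358 289] [0.4949 0.1992 0.0376]
spare_a_mid 0.54 [264 257] [ 0.6049 -0.0152  0.1664]
spray 0.86 [202 216] [ 0.6417 -0.1558  0.2761]
scanner 0.79 [482 303] [0.4015 0.5038 0.0519]
setting_plate 0.76 [412 366] [0.6275 0.4047 0.0036]
screwdriver 0.53 [262 216] [ 0.3598 -0.1846  0.0252]
top
wheel_grip 0.64 [359 194] [ 0.5937 -0.0171  0.1862]
two_slots 0.77 [356 198] [ 0.5846 -0.0094  0.1839]
window 0.89 [362 183] [ 0.6265 -0.0271  0.1638]
tray_front 0.81 [350 244] [0.4831 0.0007 0.056 ]
tray_front 0.3 [202 201] [0.6164 0.4093 0.0029]
spare_a_mid 0.57 [279 250] [0.4719 0.1928 0.037 ]
spray 0.73 [364 183] [ 0.6265 -0.0327  0.1623]
spray 0.62 [454 230] [ 0.5041 -0.26    0.1517]
scanner 0.75 [167 285] [0.381  0.4894 0.0519]
setting_plate 0.56 [203 201] [0.6168 0.406  0.0029]
screwdriver 0.78 [416 289] [ 0.3611 -0.1783  0.027 ]
```

Run:
```python
import cv2,numpy as np
a=cv2.imread('pics/top0.png')[130:330,240:500];b=cv2.imread('pics/scene0.png')[150:350,170:430]
cv2.imwrite('pics/ab.png',np.hstack([cv2.resize(i,(400,308),interpolation=2) for i in(a,b)]))
```

```text
(no output)
```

View pics/ab.png

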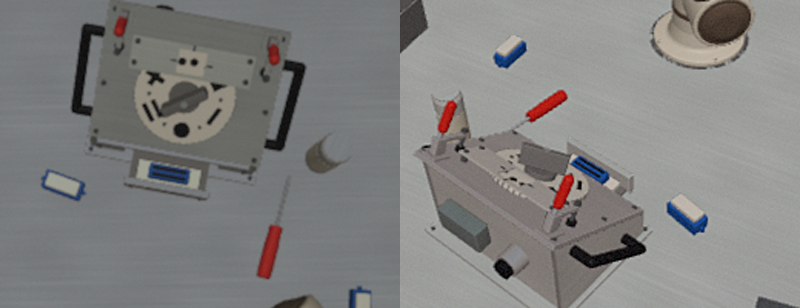

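The left half (top view) shows the fixture slightly yawed, with the two small holes standing in the window at (190,62). The grip bar runs from (162,108) to (205,92) with its slot end probably lower left, so the angle is about +115°. The tray is at (168,175) and the screwdriver lies front right. Next I measure the panel plane and the bar.

```bash
cat > b.py <<'E'
from h import *
np.set_printoptions(precision=4,suppress=True)
s=sense();print(np.array(s['ee_rot']));
c=capture('top')
m=np.zeros((480,640),bool);m[130:235,290:430]=1
P=pts(c,m);P=P[P[:,2]>0.07]
best=None;rng=np.random.default_rng(0)
for _ in range(500):
    q=P[rng.choice(len(P),3,0)];n=np.cross(q[1]-q[0],q[2]-q[0]);n/=np.linalg.norm(n)+1e-12
    if n[2]<0:n=-n
    if abs(n[2]-.866)>.05: continue
    k=np.abs((P-q[0])@n)<.003
    if best is None or k.sum()>best[0]:best=(k.sum(),k)
Q=P[best[1]];o=Q.mean(0);n=np.linalg.svd(Q-o)[2][2];n*=np.sign(n[2]);print('plane',len(Q),o,n)
yaw=np.arctan2(-n[1],-n[0]);print('yaw',np.degrees(yaw))
h=(P-o)@n
for a in range(-12,120,4):
    k=(h>a/1e3)&(h<=a/1e3+.004)
    if k.sum()>4: print(a,k.sum(),P[k].min(0),P[k].max(0))
g=masks_of('wheel_grip',c)
for r in g[:2]:
    G=pts(c,r['region']);hh=(G-o)@n;print(r['p'],len(G),np.percentile(hh,[5,50,95]))
f=masks_of('tray_front',c)
print([(r['p'],r['region'].sum(),np.median(pts(c,r['region']),0)) for r in f[:2]])
E
python3 b.py
```

```text
[[-0.916  -0.4012  0.    ]
 [-0.4012  0.916  -0.    ]
 [-0.     -0.     -1.    ]]
plane 3647 [ 0.629  -0.0249  0.1467] [-0.4863  0.1051  0.8674]
yaw -12.194173963521877
-12 158 [ 0.5064 -0.1883  0.07  ] [0.7377 0.1426 0.1973]
-8 635 [ 0.5051 -0.1914  0.0726] [0.7542 0.1392 0.2013]
-4 2165 [ 0.5037 -0.191   0.0764] [0.7561 0.1415 0.2044]
0 2400 [ 0.5033 -0.1862  0.0847] [0.7548 0.1414 0.2073]
4 1258 [ 0.503  -0.1861  0.0894] [0.7529 0.1412 0.2118]
8 1217 [ 0.5153 -0.1794  0.0955] [0.7465 0.1293 0.214 ]
12 1043 [ 0.5346 -0.1666  0.1071] [0.7395 0.0884 0.2127]
16 793 [ 0.5367 -0.1586  0.1132] [0.735  0.0759 0.2169]
20 293 [ 0.5523 -0.1625  0.1287] [0.7352 0.0833 0.2205]
24 54 [ 0.5803 -0.1645  0.149 ] [0.7338 0.0841 0.2235]
28 37 [ 0.5946 -0.164   0.1578] [0.73   0.0891 0.2269]
32 76 [ 0.5792 -0.1631  0.1555] [0.7291 0.0918 0.2302]
36 60 [ 0.5886 -0.1606  0.1622] [0.7256 0.0942 0.2335]
40 31 [ 0.5854 -0.1478  0.1661] [0.7223 0.0918 0.2339]
44 24 [ 0.5884 -0.1587  0.1744] [0.6694 0.0967 0.2395]
48 51 [ 0.572  -0.1635  0.1681] [0.7157 0.0885 0.2429]
52 101 [ 0.5688 -0.153   0.1712] [0.7137 0.0789 0.2461]
56 60 [ 0.568  -0.1622  0.1741] [0.7134 0.0886 0.2508]
60 21 [ 0.5745 -0.1589  0.1829] [0.7122 0.0911 0.2524]
64 10 [ 0.5932 -0.1606  0.2005] [0.7088 0.0886 0.2571]
68 11 [ 0.6514 -0.1577  0.2536] [0.7053 0.0911 0.2589]
72 6 [ 0.6545 -0.1546  0.2569] [0.7048 0.0839 0.261 ]
76 9 [ 0.6473 -0.1586  0.2602] [0.7013 0.0936 0.2661]
80 13 [ 0.6459 -0.1576  0.2644] [0.6986 0.0912 0.2696]
84 14 [ 0.6411 -0.1575  0.2633] [0.6967 0.0888 0.2714]
88 21 [ 0.6307 -0.1596  0.2653] [0.6939 0.0961 0.2747]
92 34 [ 0.6302 -0.1565  0.2679] [0.6928 0.0938 0.2762]
96 21 [ 0.6316 -0.1515  0.2724] [0.6895 0.0937 0.279 ]
0.73 2712 [0.0046 0.0111 0.0532]
[(0.58, np.int64(1278), array([0.487 , 0.0034, 0.0416]))]
```

```bash
cat > b2.py <<'E'
from h import *
from scipy.spatial.transform import Rotation as Ro
np.set_printoptions(precision=4,suppress=True)
s=sense();c=capture('top');o=np.array([.629,-.0249,.1467]);yaw=np.radians(-12.2)
n=np.array([-.5*np.cos(yaw),-.5*np.sin(yaw),.866]);L=np.array([-np.sin(yaw),np.cos(yaw),0]);U=np.cross(L,n)
m=np.zeros((480,640),bool);m[130:235,290:430]=1
P=pts(c,m);P=P[P[:,2]>.07];h=(P-o)@n
k=(h>.046)&(h<.066)&(np.abs((P-o)@L)<.09);B=P[k];b=np.c_[(B-o)@U,(B-o)@L]
# keep near wheel
k2=np.linalg.norm(b-np.median(b,0),axis=1)<.05;b=b[k2];B=B[k2]
r=cv2.minAreaRect((b*1000).astype(np.float32));print('rect',r,len(b),'h',np.percentile(h[k][k2],[10,50,90]))
cen=np.array(r[0])/1e3;C=o+cen[0]*U+cen[1]*L;print('center base',C)
v=np.linalg.svd(b-b.mean(0))[2][0];ang=np.degrees(np.arctan2(v[1],v[0]));print('bar angle from U toward L (mod180)',ang)
k=(h>.08);q=P[k]-C;print('clamps radial min in-plane',np.sort(np.hypot(q@U,q@L))[:8])
print('U,L,n',U,L,n)
for a in(ang,ang+180):
    X=np.cos(np.radians(a))*U+np.sin(np.radians(a))*L;z=-n;R=np.c_[X,np.cross(z,X),z]
    print(a,'rotvec from now',(Ro.from_matrix(R)*Ro.from_matrix(s['ee_rot']).inv()).as_rotvec())
T=np.array(c['R']);w=capture('wrist');print(np.array(w['T_tool_cam']))
E
python3 b2.py
```

```text
rect ((-18.474519729614258, -0.8670310974121094), (18.41967010498047, 79.8885726928711), 35.9678955078125) 211 h [0.0498 0.0548 0.0584]
center base [ 0.6132 -0.0224  0.1375]
bar angle from U toward L (mod180) 125.9523358474047
clamps radial min in-plane [0.1553 0.1554 0.1565 0.1567 0.1568 0.1572 0.1575 0.1576]
U,L,n [ 0.8464 -0.183   0.5   ] [0.2113 0.9774 0.    ] [-0.4887  0.1057  0.866 ]
125.9523358474047 rotvec from now [ 0.3139 -0.488  -1.5298]
305.9523358474047 rotvec from now [-0.4883 -0.314   1.5332]
[[-0.0008 -0.9615 -0.2747  0.0748]
 [ 1.     -0.001   0.0007 -0.0008]
 [-0.0009 -0.2747  0.9615 -0.1691]
 [ 0.      0.      0.      1.    ]]
```

Call:
drive_tool(
  rows=[
    [100,16,32,16,-0.0349,-0.0224,0.1095],
    [100,16,32,16,-0.0349,-0.0224,0.1095],
    [100,16,32,16,-0.0349,-0.0224,0.1095],
    [100,16,32,16,-0.0349,-0.0224,0.1095],
    [100,16,32,16,-0.0349,-0.0224,0.1095],
  ],
)

```text
time_s: 1.67
tcp_pos: [0.3312, -0.411, 0.2969]
ee_rot: [[-0.569, -0.807, 0.154], [-0.822, 0.554, -0.136], [0.024, -0.204, -0.979]]
wrist_force: [0.7, -0.0, 0.6]
gripper_width: 0.997
gripper_force: 0.0
```

Call:
drive_tool(
  rows=[
    [100,17,34,0,-0.0349,-0.0224,0.1095],
    [100,17,34,0,-0.0349,-0.0224,0.1095],
    [100,17,34,0,-0.0349,-0.0224,0.1095],
    [100,17,34,0,-0.0349,-0.0224,0.1095],
    [100,17,34,0,-0.0349,-0.0224,0.1095],
  ],
)

```text
time_s: 2.08
tcp_pos: [0.4161, -0.2407, 0.2968]
ee_rot: [[-0.07, -0.934, 0.35], [-0.986, 0.012, -0.165], [0.15, -0.357, -0.922]]
wrist_force: [1.0, -0.3, 0.0]
gripper_width: 1.0
gripper_force: 0.0
```

Call:
drive_tool(
  rows=[
    [100,17,34,0,-0.0349,-0.0224,0.1095],
    [100,17,34,0,-0.0349,-0.0224,0.1095],
    [100,17,34,0,-0.0349,-0.0224,0.1095],
    [100,17,34,0,-0.0349,-0.0224,0.1095],
    [100,17,34,0,0,0,0],
  ],
)

```text
time_s: 2.5
tcp_pos: [0.4996, -0.0711, 0.296]
ee_rot: [[0.328, -0.807, 0.49], [-0.897, -0.429, -0.105], [0.295, -0.405, -0.865]]
wrist_force: [1.3, -0.7, -0.5]
gripper_width: 1.004
gripper_force: 0.0
```

Call:
drive_tool(
  rows=[
    [100,12,22,-8,0,0,0],
    [100,12,22,-8,0,0,0],
    [100,13,21,-8,0,0,0],
    [100,0,0,0,0,0,0],
  ],
)

```text
time_s: 2.83
tcp_pos: [0.539, -0.0047, 0.2706]
ee_rot: [[0.33, -0.808, 0.488], [-0.897, -0.43, -0.105], [0.295, -0.403, -0.867]]
wrist_force: [-0.2, -0.4, 0.4]
gripper_width: 1.001
gripper_force: 0.0
```

```bash
cat > w.py <<'E'
from h import *
import sys
from scipy.spatial.transform import Rotation as Ro
np.set_printoptions(precision=4,suppress=True)
s=sense();c=capture('wrist');save(c,sys.argv[1]);print(s['time_s'],np.round(s['joints'],1),s['tcp_pos'])
yaw=np.radians(-12.2);o=np.array([.629,-.0249,.1467])
P=pts(c,np.ones((480,640),bool),s);P=P[np.linalg.norm(P-np.array([.591,-.018,.1765]),axis=1)<.2]
# plane of dominant surface
rng=np.random.default_rng(0);best=(0,)
P=P[::5]
for _ in range(400):
    q=P[rng.choice(len(P),3,0)];n=np.cross(q[1]-q[0],q[2]-q[0]);n/=np.linalg.norm(n)+1e-12;n*=np.sign(n[2])
    if abs(n[2]-.866)>.04: continue
    k=np.abs((P-q[0])@n)<.002
    if k.sum()>best[0]:best=(k.sum(),k)
Q=P[best[1]];o=Q.mean(0);n=np.linalg.svd(Q-o)[2][2];n*=np.sign(n[2]);print('plane',len(Q),len(P),o,n)
L=np.cross([0,0,1],-n);L[2]=0;L/=np.linalg.norm(L)
L=-L if L[1]<0 else L;U=np.cross(L,n);print('yaw',np.degrees(np.arctan2(-n[1],-n[0])))
h=(P-o)@n;hist=np.histogram(h,np.arange(-.02,.08,.003));print(list(zip((hist[1]*1e3).round().astype(int).tolist(),hist[0].tolist())))
k=(h>.025)&(h<.075)&(np.linalg.norm(P-np.array([.591,-.018,.1765]),axis=1)<.06);B=P[k];hb=h[k];top=np.percentile(hb,90)
kk=hb>top-.005;b=np.c_[(B-o)@U,(B-o)@L][kk];r=cv2.minAreaRect((b*1000).astype(np.float32));print('rect',r,'top',top)
cen=np.array(r[0])/1e3;G=o+cen[0]*U+cen[1]*L+(top-.012)*n;print('grip pt',G)
v=np.linalg.svd(b-b.mean(0))[2][0];a=np.degrees(np.arctan2(v[1],v[0]));print('bar angle',a)
R0=np.array(s['ee_rot']);bb=[]
for A in(a,a+180):
    X=np.cos(np.radians(A))*U+np.sin(np.radians(A))*L;z=-n;R=np.c_[X,np.cross(z,X),z]
    rv=(Ro.from_matrix(R)*Ro.from_matrix(R0).inv()).as_rotvec();bb.append((np.linalg.norm(rv),rv))
print('rv',min(bb,key=lambda t:t[0])[1],'standoff vec mm',(G-s['tcp_pos'])*1e3,'along tool',R0.T@(G-s['tcp_pos'])*1e3)
for l in('two_slots','wheel_grip','window'):
    for r in search_frame(l,c)[:3]:
        u=np.round(r['xy']).astype(int);O,d=ray(c,u,s);print(l,round(r['p'],2),u,end=' ')
        t=((G-.033*n-O)@n)/(d@n);X=O+t*d-G;print('ang',np.degrees(np.arctan2(X@L,X@U)),'r',np.hypot(X@L,X@U))
E
python3 w.py w1.png
```

```text
2.8333 [ 24.4  -2.7 -39.6  33.3 -32.8 -25.4] [ 0.539  -0.0047  0.2706]
plane 7058 18361 [ 0.6252 -0.0699  0.1489] [-0.4898  0.0992  0.8662]
yaw -11.449021718039107
[(-20, 78), (-17, 57), (-14, 96), (-11, 281), (-8, 80), (-5, 82), (-2, 6550), (1, 749), (4, 165), (7, 1813), (10, 2011), (13, 624), (16, 1872), (19, 343), (22, 16), (25, 22), (28, 52), (31, 180), (34, 191), (37, 35), (40, 49), (43, 2), (46, 7), (49, 21), (52, 221), (55, 176), (58, 13), (61, 15), (64, 17), (67, 9), (70, 15), (73, 7), (76, 8)]
rect ((-21.583057403564453, 42.39094161987305), (15.940110206604004, 78.74693298339844), 35.11824035644531) top 0.05594777290965014
grip pt [ 0.5937 -0.0203  0.1762]
bar angle 125.5181400687985
rv [ 0.0058 -0.002   0.0024] standoff vec mm [ 54.7097 -15.5467 -94.4858] along tool [  4.1426   0.5139 110.2044]
two_slots 0.62 [334 220] ang -145.99305909563296 r 0.012472237307812106
two_slots 0.62 [460 272] ang -165.5498130944495 r 0.14420868926534935
two_slots 0.55 [546  39] ang -105.15275384122812 r 0.23551382550556266
wheel_grip 0.93 [332 219] ang -141.1512733251057 r 0.01063111304258929
window 0.79 [314 180] ang -45.37901857233046 r 0.036778333232317495
```

View pics/w1.png

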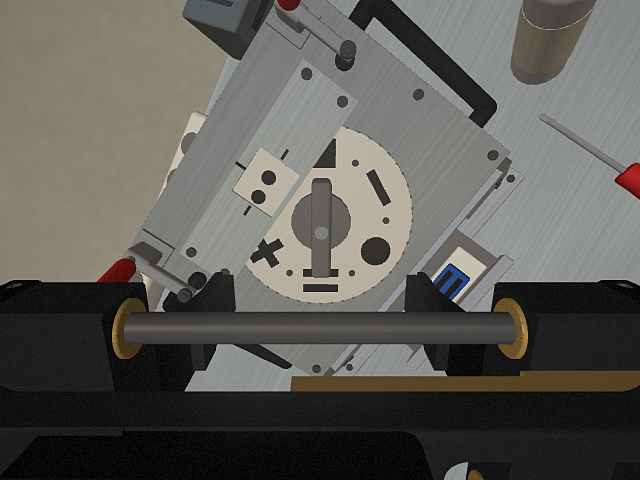

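The slots opening is at (321,282), with the bar's lower end pointing at it, and the two holes stand in the window at (263,187). The wheel is therefore at about +125.5°, and I approach the grip.

Call:
drive_tool(
  rows=[
    [60,13,-4,-22,0.006,-0.002,0.002],
    [60,13,-4,-22,0,0,0],
    [60,13,-4,-22,0,0,0],
    [60,9,-2,-16,0,0,0],
    [60,6,-1.5,-11,0,0,0],
  ],
)

```text
time_s: 3.45
tcp_pos: [0.5915, -0.0238, 0.1776]
ee_rot: [[0.326, -0.809, 0.489], [-0.9, -0.424, -0.1], [0.288, -0.408, -0.866]]
wrist_force: [0.7, -1.3, -0.3]
gripper_width: 0.706
gripper_force: 0.0
```

Run:
```python
from h import *
s=sense();G=np.array([.5937,-.0203,.1762]);print((np.array(s['ee_rot']).T@(G-s['tcp_pos'])*1e3).round(1),s['joints'])
```

```text
[-2.9 -2.7  2. ] [ 10.81279886   8.08142889 -47.97671486  62.08897687 -12.43785157
 -45.90512443]
```

J6 would end near its limit (about −172°) if I turned from this side, so I back off and grasp half a turn round.

Call:
drive_tool(
  rows=[
    [60,-15,3,26,0,0,0],
    [60,-15,3,26,0,0,0],
    [60,0,0,0,-0.0592,0.012,0.1047],
    [60,0,0,0,-0.0592,0.012,0.1047],
    [60,0,0,0,-0.0592,0.012,0.1047],
  ],
)

```text
time_s: 3.87
tcp_pos: [0.5677, -0.0199, 0.227]
ee_rot: [[0.591, -0.635, 0.498], [-0.687, -0.719, -0.102], [0.423, -0.282, -0.861]]
wrist_force: [-0.2, 1.5, 0.5]
gripper_width: 0.602
gripper_force: 0.0
```

```bash
python3 -c "
from h import *
s=sense();print(np.round(s['joints'],1))"
```

```text
[ 18.5   2.5 -43.4  41.8 -22.4  -9.7]
```

Call:
drive_tool(
  rows=[
    [60,0,0,0,-0.0592,0.012,0.1047],
    [60,0,0,0,-0.0592,0.012,0.1047],
    [60,0,0,0,-0.0592,0.012,0.1047],
    [60,0,0,0,-0.0592,0.012,0.1047],
    [60,0,0,0,-0.0592,0.012,0.1047],
  ],
)

```text
time_s: 4.28
tcp_pos: [0.5675, -0.0203, 0.2262]
ee_rot: [[0.848, -0.185, 0.497], [-0.157, -0.983, -0.098], [0.507, 0.005, -0.862]]
wrist_force: [-0.3, 0.8, 0.1]
gripper_width: 0.602
gripper_force: 0.0
```

Call:
drive_tool(
  rows=[
    [60,0,0,0,-0.0592,0.012,0.1047],
    [60,0,0,0,-0.0592,0.012,0.1047],
    [60,0,0,0,-0.0592,0.012,0.1047],
    [60,0,0,0,-0.0592,0.012,0.1047],
    [60,0,0,0,-0.0592,0.012,0.1047],
  ],
)

```text
time_s: 4.7
tcp_pos: [0.5675, -0.0203, 0.2262]
ee_rot: [[0.803, 0.332, 0.496], [0.429, -0.898, -0.095], [0.414, 0.289, -0.863]]
wrist_force: [-0.4, 0.4, -0.8]
gripper_width: 0.6
gripper_force: 0.0
```

Call:
drive_tool(
  rows=[
    [60,0,0,0,-0.0592,0.012,0.1047],
    [60,0,0,0,-0.0592,0.012,0.1047],
    [60,0,0,0,-0.0592,0.012,0.1047],
    [60,0,0,0,-0.0592,0.012,0.1047],
    [60,0,0,0,-0.0592,0.012,0.1047],
  ],
)

```text
time_s: 5.12
tcp_pos: [0.5675, -0.0203, 0.2262]
ee_rot: [[0.472, 0.731, 0.492], [0.864, -0.495, -0.093], [0.176, 0.469, -0.865]]
wrist_force: [-0.5, 0.4, -0.1]
gripper_width: 0.6
gripper_force: 0.0
```

Call:
drive_tool(
  rows=[
    [60,0,0,0,-0.0592,0.012,0.1047],
    [60,0,0,0,-0.0592,0.012,0.1047],
    [60,0,0,0,-0.0592,0.012,0.1047],
    [60,0,0,0,-0.0592,0.012,0.1047],
    [60,0,0,0,-0.0592,0.012,0.1047],
  ],
)

```text
time_s: 5.53
tcp_pos: [0.5675, -0.0203, 0.2262]
ee_rot: [[-0.027, 0.872, 0.489], [0.992, 0.083, -0.093], [-0.122, 0.482, -0.867]]
wrist_force: [-0.7, -0.1, -0.4]
gripper_width: 0.6
gripper_force: 0.0
```

Call:
drive_tool(
  rows=[
    [60,0,0,0,-0.0592,0.012,0.1047],
    [60,0,0,0,-0.0592,0.012,0.1047],
    [60,0,0,0,-0.0592,0.012,0.1047],
    [60,0,0,0,0,0,0],
  ],
)

```text
time_s: 5.87
tcp_pos: [0.5675, -0.0202, 0.226]
ee_rot: [[-0.331, 0.808, 0.487], [0.9, 0.426, -0.095], [-0.284, 0.407, -0.868]]
wrist_force: [-0.4, -0.8, -0.4]
gripper_width: 0.6
gripper_force: 0.0
```

```bash
python3 w.py w2.png
```

```text
5.8667 [ 18.9   2.7 -42.1  38.3 -23.5 152.5] [ 0.5675 -0.0202  0.226 ]
plane 8569 46717 [0.6139 0.0381 0.1301] [-0.4897  0.099   0.8663]
yaw -11.427190991625604
[(-20, 198), (-17, 322), (-14, 471), (-11, 752), (-8, 258), (-5, 240), (-2, 7928), (1, 806), (4, 172), (7, 2704), (10, 2990), (13, 533), (16, 1852), (19, 440), (22, 10), (25, 14), (28, 33), (31, 117), (34, 155), (37, 25), (40, 41), (43, 6), (46, 9), (49, 22), (52, 357), (55, 234), (58, 19), (61, 17), (64, 14), (67, 18), (70, 21), (73, 18), (76, 22)]
rect ((15.163061141967773, -60.58717346191406), (15.65023136138916, 79.15193176269531), 34.623714447021484) top 0.055854812562057404
grip pt [ 0.5933 -0.0196  0.1756]
bar angle -55.03509007196967
rv [-0.0013 -0.0042 -0.0063] standoff vec mm [ 25.809    0.634  -50.4151] along tool [ 6.3334  0.6354 56.2821]
two_slots 0.75 [307 209] ang 155.08141743880878 r 0.019679165039072077
wheel_grip 0.68 [309 207] ang 149.19719904777318 r 0.020355942491452367
window 0.76 [351 188] ang 90.16032059831414 r 0.04021824455481701
```

Call:
drive_tool(
  rows=[
    [60,9,0,-17,-0.001,-0.004,-0.006],
    [60,9,0,-17,0,0,0],
    [60,7,1,-14,0,0,0],
    [60,0,0,0,0,0,0],
  ],
)

```text
time_s: 6.4
tcp_pos: [0.5915, -0.0193, 0.1737]
ee_rot: [[-0.326, 0.812, 0.483], [0.901, 0.421, -0.1], [-0.285, 0.403, -0.87]]
wrist_force: [-0.1, -1.4, -1.9]
gripper_width: 0.6
gripper_force: 0.0
```

Run:
```python
from h import *
s=sense();G=np.array([.5935,-.020,.176]);print((np.array(s['ee_rot']).T@(G-s['tcp_pos'])*1e3).round(1),np.round(s['joints'],1))
```

```text
[-2.   2.3 -1. ] [ 11.3   8.5 -48.   62.3 -12.6 133.3]
```

Call:
drive_tool(
  rows=[
    [60,2,-0.5,3,0,0,0],
    [0,0,0,0,0,0,0],
    [0,0,0,0,0,0,0],
    [0,0,0,0,0,0,0],
    [0,0,0,0,0,0,0],
  ],
)

```text
time_s: 6.82
tcp_pos: [0.5947, -0.0185, 0.1808]
ee_rot: [[-0.324, 0.809, 0.489], [0.902, 0.421, -0.098], [-0.285, 0.41, -0.867]]
wrist_force: [-0.4, 1.0, -0.0]
gripper_width: 0.385
gripper_force: 0.0
```

Call:
drive_tool(
  rows=[
    [0,0,0,0,0,0,0],
    [0,0,0,0,0,0,0],
    [0,0,0,0,0,0,0],
  ],
)

```text
time_s: 7.07
tcp_pos: [0.5921, -0.0205, 0.1784]
ee_rot: [[-0.323, 0.813, 0.484], [0.902, 0.419, -0.102], [-0.286, 0.404, -0.869]]
wrist_force: [-6.8, -1.4, 2.6]
gripper_width: 0.175
gripper_force: 30.0
```

Run:
```python
from h import *
s=sense();G=np.array([.5935,-.020,.176]);print((np.array(s['ee_rot']).T@(G-s['tcp_pos'])*1e3).round(1),np.round(s['joints'],1),s['moment'])
```

```text
[0.7 0.3 2.7] [ 12.3   8.2 -47.2  58.9 -13.7 135.8] [-0.32507917  2.2428188  -0.44115688]
```

Call:
drive_tool(
  rows=[
    [0,0,0,0,0.049,-0.0099,-0.0866],
    [0,0,0,0,0.049,-0.0099,-0.0866],
    [0,0,0,0,0.049,-0.0099,-0.0866],
    [0,0,0,0,0.049,-0.0099,-0.0866],
    [0,0,0,0,0.049,-0.0099,-0.0866],
  ],
)

```text
time_s: 7.48
tcp_pos: [0.5916, -0.0207, 0.1781]
ee_rot: [[0.11, 0.868, 0.484], [0.992, -0.069, -0.102], [-0.055, 0.492, -0.869]]
wrist_force: [-8.7, -1.4, 2.7]
gripper_width: 0.169
gripper_force: 30.1
```

```bash
cat > f.py <<'E'
from h import *
s=sense();n=np.array([-.4897,.099,.8663]);G=np.array([.5935,-.020,.176]);R=np.array(s['ee_rot'])
U=np.cross(np.cross([0,0,1],n),n);U=-U if U[0]<0 else U;U/=np.linalg.norm(U);L=np.cross(n,U)
X=R[:,0];print('x angle',np.degrees(np.arctan2(X@L,X@U)),'tilt',np.degrees(np.arccos(-R[:,2]@n)),'off U,L,n',((np.array(s['tcp_pos'])-G)@np.c_[U,L,n]*1e3).round(1),np.round(s['joints'],1),'F',np.array(s['wrist_force']).round(1),'M',np.round(s['moment'],2))
E
python3 f.py
```

```text
x angle 96.00668330858228 tilt nan off U,L,n [-0.4 -1.   2.7] [ 12.2   8.2 -47.3  59.1 -13.6 106.8] F [-8.7 -1.4  2.7] M [-0.27  3.24 -0.25]f.py:4: RuntimeWarning: invalid value encountered in arccos
  X=R[:,0];print('x angle',np.degrees(np.arctan2(X@L,X@U)),'tilt',np.degrees(np.arccos(-R[:,2]@n)),'off U,L,n',((np.array(s['tcp_pos'])-G)@np.c_[U,L,n]*1e3).round(1),np.round(s['joints'],1),'F',np.array(s['wrist_force']).round(1),'M',np.round(s['moment'],2))
```

Works well. x angle is now 96°, and I turn the rest: 16 rows × 0.1 is about 92°.

Call:
drive_tool(
  rows=[
    [0,0,0,0,0.049,-0.0099,-0.0866],
    [0,0,0,0,0.049,-0.0099,-0.0866],
    [0,0,0,0,0.049,-0.0099,-0.0866],
    [0,0,0,0,0.049,-0.0099,-0.0866],
    [0,0,0,0,0.049,-0.0099,-0.0866],
  ],
)

```text
time_s: 7.9
tcp_pos: [0.5912, -0.0205, 0.1778]
ee_rot: [[0.512, 0.709, 0.485], [0.838, -0.536, -0.101], [0.188, 0.458, -0.869]]
wrist_force: [-11.7, 0.1, 3.5]
gripper_width: 0.173
gripper_force: 30.1
```

Call:
drive_tool(
  rows=[
    [0,0,0,0,0.049,-0.0099,-0.0866],
    [0,0,0,0,0.049,-0.0099,-0.0866],
    [0,0,0,0,0.049,-0.0099,-0.0866],
    [0,0,0,0,0.049,-0.0099,-0.0866],
    [0,0,0,0,0.049,-0.0099,-0.0866],
  ],
)

```text
time_s: 8.32
tcp_pos: [0.5908, -0.0201, 0.1776]
ee_rot: [[0.788, 0.378, 0.485], [0.479, -0.872, -0.1], [0.385, 0.312, -0.869]]
wrist_force: [-14.5, 2.1, 4.2]
gripper_width: 0.169
gripper_force: 30.1
```

Call:
drive_tool(
  rows=[
    [0,0,0,0,0.049,-0.0099,-0.0866],
    [0,0,0,0,0.049,-0.0099,-0.0866],
    [0,0,0,0,0.049,-0.0099,-0.0866],
    [0,0,0,0,0.049,-0.0099,-0.0866],
    [0,0,0,0,0.049,-0.0099,-0.0866],
  ],
)

```text
time_s: 8.73
tcp_pos: [0.5907, -0.0195, 0.1774]
ee_rot: [[0.873, -0.045, 0.486], [0.004, -0.995, -0.099], [0.488, 0.088, -0.868]]
wrist_force: [-14.5, 3.8, 4.4]
gripper_width: 0.168
gripper_force: 30.1
```

Call:
drive_tool(
  rows=[
    [0,0,0,0,0.049,-0.0099,-0.0866],
    [0,0,0,0,0,0,0],
  ],
)

```text
time_s: 8.9
tcp_pos: [0.5908, -0.0194, 0.1775]
ee_rot: [[0.864, -0.131, 0.486], [-0.095, -0.991, -0.099], [0.495, 0.04, -0.868]]
wrist_force: [-14.9, 4.4, 3.8]
gripper_width: 0.17
gripper_force: 30.0
```

```bash
python3 f.py; python3 -c "
from h import *
c=capture('wrist');save(c,'w3.png')"
```

```text
x angle 4.500632718048269 tilt nan off U,L,n [-1.7  0.1  2.7] [ 11.8   8.1 -47.8  60.7 -13.   14. ] F [-14.9   4.4   3.8] M [1.01 4.45 0.13]f.py:4: RuntimeWarning: invalid value encountered in arccos
  X=R[:,0];print('x angle',np.degrees(np.arctan2(X@L,X@U)),'tilt',np.degrees(np.arccos(-R[:,2]@n)),'off U,L,n',((np.array(s['tcp_pos'])-G)@np.c_[U,L,n]*1e3).round(1),np.round(s['joints'],1),'F',np.array(s['wrist_force']).round(1),'M',np.round(s['moment'],2))
```

View pics/w3.png

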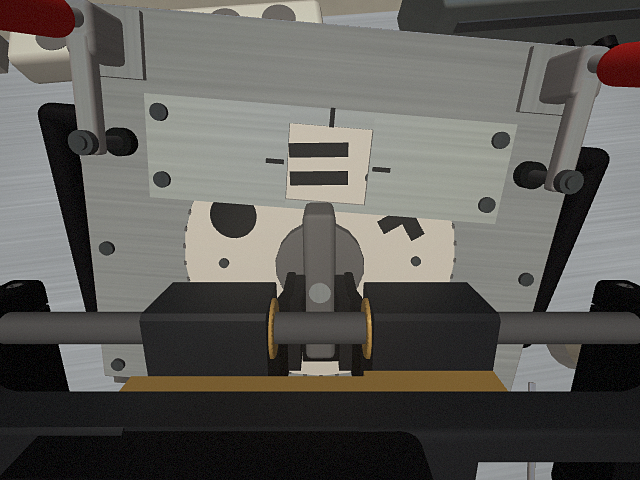

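The two slots stand in the window at (319,164), level in the picture. The cover's tick line from (274,161) to (382,170) is about 4.6° off, so the wheel needs about 4.5° more clockwise.

Call:
drive_tool(
  rows=[
    [0,0,0,0,0.0392,-0.0079,-0.0693],
    [0,0,0,0,0,0,0],
    [0,0,0,0,0,0,0],
  ],
)

```text
time_s: 9.2
tcp_pos: [0.5908, -0.0193, 0.1774]
ee_rot: [[0.851, -0.197, 0.487], [-0.17, -0.98, -0.099], [0.496, 0.002, -0.868]]
wrist_force: [-15.2, 3.7, 3.9]
gripper_width: 0.168
gripper_force: 30.0
```

```bash
cat > v.py <<'E'
from h import *
import sys
s=sense();c=capture('wrist');save(c,sys.argv[1])
n=np.array([-.4897,.099,.8663]);G=np.array([.5935,-.020,.176])
U=np.cross(np.cross([0,0,1],n),n);U=-U if U[0]<0 else U;U/=np.linalg.norm(U);L=np.cross(n,U)
# rectify 120x120mm about the window, 4 px/mm; up=U, left=L
def rect(depth):
    q=[];d=[]
    for a,b in((30,-60),(30,60),(100,60),(100,-60)):
        q.append(proj(c,G-depth*n+a/1e3*U+b/1e3*L,s)[0]);d.append(((60-b)*4,(100-a)*4))
    H=cv2.getPerspectiveTransform(np.float32(q),np.float32(d));return cv2.warpPerspective(c['frame'],H,(480,280))
A=rect(.0265);B=rect(.033)
def blobs(I,name,pred):
    g=cv2.cvtColor(I,cv2.COLOR_RGB2GRAY);_,st=None,None
    m=(g<60).astype(np.uint8);N,lab,st,ce=cv2.connectedComponentsWithStats(m)
    for i in range(1,N):
        if pred(st[i]):
            p=np.argwhere(lab==i)[:,::-1].astype(np.float32);r=cv2.minAreaRect(p);v=np.linalg.svd(p-p.mean(0),full_matrices=False)[2][0]
            print(name,'up',100-ce[i][1]/4,'left',60-ce[i][0]/4,'area mm2',st[i][4]/16,'ang',np.degrees(np.arctan(v[1]/v[0])) if abs(v[0])>.1 else 90)
blobs(A,'cover',lambda t:20<t[4]/16<150);blobs(B,'wheel',lambda t:150<t[4]/16<400)
cv2.imwrite('pics/r_'+sys.argv[1],cv2.cvtColor(np.vstack([A,B]),cv2.COLOR_RGB2BGR))
E
python3 f.py 2>/dev/null; python3 v.py w4.png
```

```text
x angle 0.10425090294833961 tilt nan off U,L,n [-1.7  0.2  2.6] [ 11.8   8.1 -47.8  60.8 -13.    9.6] F [-15.2   3.7   3.9] M [1.09 4.49 0.17]
cover up 60.01359516616314 left -30.022658610271904 area mm2 20.6875 ang -0.10767412
cover up 31.999816983894576 left 48.741581259150806 area mm2 85.375 ang 0.0028674183
cover up 31.989186405767256 left -49.53630278063852 area mm2 60.6875 ang -4.354026
wheel up 68.09743202416918 left 0.6751636455186301 area mm2 248.25 ang -0.22104514
wheel up 52.097713491662454 left 0.2934562910560885 area mm2 247.375 ang -0.60670066
```

Call:
drive_tool(
  rows=[
    [0,0,0,0,0.003,-0.0006,-0.0053],
    [0,0,0,0,0,0,0],
    [60,0,0,0,0,0,0],
    [60,0,0,0,0,0,0],
    [60,0,0,0,0,0,0],
  ],
)

```text
time_s: 9.67
tcp_pos: [0.5949, -0.0186, 0.1805]
ee_rot: [[0.847, -0.202, 0.492], [-0.176, -0.979, -0.098], [0.502, -0.004, -0.865]]
wrist_force: [0.1, 0.1, -0.1]
gripper_width: 0.313
gripper_force: 0.0
```

Call:
drive_tool(
  rows=[
    [60,0,0,0,0,0,0],
    [60,-7,1.5,12,0,0,0],
    [60,-12,2.5,21,0,0,0],
    [60,-15,3,26,0,0,0],
    [60,-15,3,26,0,0,0],
  ],
)

```text
time_s: 10.08
tcp_pos: [0.5452, -0.0082, 0.2655]
ee_rot: [[0.848, -0.202, 0.49], [-0.177, -0.979, -0.097], [0.499, -0.004, -0.866]]
wrist_force: [-0.0, -0.0, 1.1]
gripper_width: 0.589
gripper_force: 0.0
```

```bash
python3 f.py 2>/dev/null; python3 v.py w5.png
```

```text
x angle -0.31597655216405396 tilt nan off U,L,n [  1.6   2.  102.4] [ 23.2  -1.9 -39.5  33.  -31.2  29.7] F [-0.  -0.   1.1] M [0.12 0.99 0.01]
cover up 68.40915980944132 left 1.4104590731918591 area mm2 144.3125 ang -0.49177888
cover up 52.73451327433628 left 0.46985619469026574 area mm2 113.0 ang -0.4966371
cover up 32.11610243055556 left 49.814236111111114 area mm2 72.0 ang -0.6360746
cover up 32.005150554675126 left -50.717511885895405 area mm2 39.4375 ang -3.6983316
wheel up 68.17827784628031 left 1.1597821619399937 area mm2 152.0625 ang -0.649211
```

View pics/w5.png

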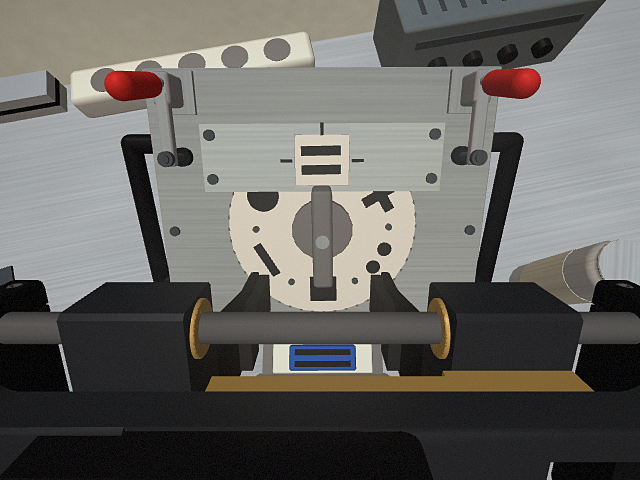

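The slots (321,160) stand level and central between the ticks (286,160) and (357,160), so the wheel is set. Now I retreat in front of the tray with the fingers shut and the same tilt, so the fingertips lead the push.

Call:
drive_tool(
  rows=[
    [0,-35,6.5,0,0,0,0],
    [0,-35,6.5,0,0,0,0],
    [0,-35,6.5,0,0,0,0],
    [0,-36,6.5,0,0,0,0],
    [0,0,0,0,0,0,0],
  ],
)

```text
time_s: 10.55
tcp_pos: [0.4009, 0.0178, 0.2653]
ee_rot: [[0.847, -0.196, 0.494], [-0.173, -0.981, -0.093], [0.503, -0.007, -0.864]]
wrist_force: [-0.1, -0.4, -0.0]
gripper_width: 0.31
gripper_force: 0.0
```

```bash
cat > t.py <<'E'
from h import *
import sys
np.set_printoptions(precision=4,suppress=True)
s=sense();print(s['tcp_pos'],np.round(s['joints'],1))
y=np.radians(-11.43);D=np.array([np.cos(y),np.sin(y),0]);L=np.array([-np.sin(y),np.cos(y),0]);F=np.array([.4606,.0069,.044])
for nm in('wrist','scene','top'):
    c=capture(nm);save(c,nm+sys.argv[1])
    P=pts(c,np.ones((480,640),bool),s)-F;a=P@D;b=P@L;z=P[:,2]+.044
    k=(np.abs(b)<.06)&(z>.045)&(z<.075)&(a>-.03)&(a<.06)
    print(nm,k.sum(),'fwd mm',np.percentile(a[k],[1,5,25,50])*1e3 if k.sum()>5 else '', 'tcp fwd',(np.array(s['tcp_pos'])-F)@D*1e3)
    k=(z>.05)&(z<.066)&(a>-.015)&(a<.012)&(abs(b)<.1)
    if k.sum()>5: print('  edge left/right',np.percentile(b[k],[2,98]),'fwd',np.percentile(a[k],[5,50]),k.sum())
E
python3 t.py 1.png
```

```text
[0.4009 0.0178 0.2653] [ 41.7 -19.4 -53.4  36.2 -42.5  12.6]
wrist 2774 fwd mm [ 0.0544  0.4076  4.8457 12.53  ] tcp fwd -60.675983202200186
  edge left/right [-0.071   0.0715] fwd [0.0003 0.0048] 1505
scene 465 fwd mm [ 2.5583  4.8927 12.3325 15.5824] tcp fwd -60.675983202200186
  edge left/right [-0.0745  0.0726] fwd [0.0028 0.0081] 128
top 561 fwd mm [-3.0437 -2.3387  3.7569 19.6866] tcp fwd -60.675983202200186
  edge left/right [-0.0702  0.0742] fwd [-0.0026  0.0029] 235
```

Call:
drive_tool(
  rows=[
    [0,0,0,-25,0.017,0.085,0],
    [0,0,0,-25,0.017,0.085,0],
    [0,0,0,-25,0.017,0.085,0],
    [0,0,0,-30,0,0,0],
    [0,0,0,-30,0,0,0],
  ],
)

```text
time_s: 11.12
tcp_pos: [0.4082, 0.0179, 0.1297]
ee_rot: [[0.944, -0.207, 0.258], [-0.201, -0.978, -0.05], [0.263, -0.005, -0.965]]
wrist_force: [0.4, 0.1, -0.4]
gripper_width: 0.003
gripper_force: 0.0
```

```bash
python3 f.py 2>/dev/null
```

```text
x angle -0.6161684796110403 tilt 14.706345776551466 off U,L,n [-186.9    0.4   54.4] [ 32.6  -1.5 -53.1  22.  -29.   27. ] F [ 0.4  0.1 -0.4] M [-0.05  0.61 -0.03]
```

Call:
drive_tool(
  rows=[
    [0,-2,0,-25,0,0,0],
    [0,-2,0,-25,0,0,0],
    [0,0,0,-20,0,0,0],
    [0,0,0,-2,0,0,0],
    [0,0,0,0,0,0,0],
  ],
)

```text
time_s: 11.53
tcp_pos: [0.4079, 0.0159, 0.0682]
ee_rot: [[0.949, -0.206, 0.237], [-0.2, -0.979, -0.049], [0.242, -0.001, -0.97]]
wrist_force: [-0.2, -0.6, -0.5]
gripper_width: 0.006
gripper_force: 0.0
```

```bash
python3 f.py 2>/dev/null; python3 t.py 2.png
```

```text
x angle -0.48859801160755817 tilt 15.965416528701681 off U,L,n [-217.6   -1.6    1. ] [ 27.9   5.8 -61.1  36.3 -15.   15.6] F [-0.2 -0.6 -0.5] M [-0.    0.68 -0.03]
[0.4079 0.0159 0.0682] [ 27.9   5.8 -61.1  36.3 -15.   15.6]
wrist 11982 fwd mm [ 0.2018  0.6331  5.97   19.7476] tcp fwd -53.460138642013156
  edge left/right [-0.0711  0.071 ] fwd [0.0005 0.0056] 6466
scene 457 fwd mm [ 2.6455  4.8741 12.1323 15.6978] tcp fwd -53.460138642013156
  edge left/right [-0.0712  0.072 ] fwd [0.0027 0.0079] 126
top 567 fwd mm [-3.0334 -2.3499  3.8338 19.6615] tcp fwd -53.460138642013156
  edge left/right [-0.0694  0.0736] fwd [-0.0027  0.0028] 246
```

Call:
drive_tool(
  rows=[
    [0,0,0,0,0.017,0.085,0],
    [0,0,0,0,0.018,0.09,0],
    [0,0,0,-7,0,0,0],
    [0,0,0,-7,0,0,0],
    [0,0,0,0,0,0,0],
  ],
)

```text
time_s: 12.1
tcp_pos: [0.4135, 0.0073, 0.058]
ee_rot: [[0.965, -0.212, 0.153], [-0.206, -0.977, -0.049], [0.16, 0.015, -0.987]]
wrist_force: [-0.3, -0.6, -0.1]
gripper_width: 0.003
gripper_force: 0.0
```

```bash
python3 f.py 2>/dev/null
```

```text
x angle -0.6774313091330946 tilt 20.80352913059712 off U,L,n [-216.5   -8.9  -11.4] [ 28.1   9.6 -52.7  17.7 -22.2  33.7] F [-0.3 -0.6 -0.1] M [-0.06  0.54 -0.05]
```

Call:
drive_tool(
  rows=[
    [0,2,8,-2,0,0,0],
    [0,10,-2,0,0,0,0],
    [0,10,-2,0,0,0,0],
    [0,0,0,0,0,0,0],
  ],
)

```text
time_s: 12.43
tcp_pos: [0.4376, 0.012, 0.0572]
ee_rot: [[0.965, -0.211, 0.156], [-0.206, -0.977, -0.047], [0.163, 0.013, -0.987]]
wrist_force: [0.2, -0.3, -0.1]
gripper_width: 0.007
gripper_force: 0.0
```

```bash
cat > g.py <<'E'
from h import *
s=sense();y=np.radians(-11.43);D=np.array([np.cos(y),np.sin(y),0]);L=np.array([-np.sin(y),np.cos(y),0]);F=np.array([.4606,.0069,0]);q=np.array(s['tcp_pos'])-F
print(s['time_s'],'fwd',q@D*1e3,'left',q@L*1e3,'z',q[2]*1e3,'Ffwd',np.array(s['wrist_force'])@D,np.round(s['wrist_force'],1),'z axis',np.array(s['ee_rot'])[:,2].round(3),np.round(s['joints'],1))
E
python3 g.py
```

```text
12.4333 fwd -23.514726169685495 left 0.4621190857823266 z 57.17778371445205 Ffwd 0.2809050334895017 [ 0.2 -0.3 -0.1] z axis [ 0.156 -0.047 -0.987] [ 27.   11.8 -49.6  17.  -22.8  35.5]
```

Call:
drive_tool(
  rows=[
    [0,6,-1.2,0,0,0,0],
    [0,5,-1,0,0,0,0],
    [0,5,-1,0,0,0,0],
    [0,5,-1,0,0,0,0],
    [0,5,-1,0,0,0,0],
  ],
)

```text
time_s: 12.85
tcp_pos: [0.4623, 0.0059, 0.0562]
ee_rot: [[0.965, -0.212, 0.153], [-0.206, -0.977, -0.049], [0.16, 0.015, -0.987]]
wrist_force: [0.2, -0.2, 0.6]
gripper_width: 0.004
gripper_force: 0.0
```

Call:
drive_tool(
  rows=[
    [0,4,-0.8,0,0,0,0],
    [0,4,-0.8,0,0,0,0],
    [0,4,-0.8,0,0,0,0],
    [0,4,-0.8,0,0,0,0],
    [0,4,-0.8,0,0,0,0],
  ],
)

```text
time_s: 13.27
tcp_pos: [0.4821, 0.0019, 0.0561]
ee_rot: [[0.965, -0.212, 0.153], [-0.206, -0.977, -0.049], [0.16, 0.015, -0.987]]
wrist_force: [-2.7, 1.8, 3.4]
gripper_width: 0.004
gripper_force: 1.9
```

```bash
python3 g.py
```

```text
13.2667 fwd 22.060468059499392 left -0.6259577781824937 z 56.14708577764607 Ffwd -2.96529590460287 [-2.7  1.8  3.4] z axis [ 0.153 -0.049 -0.987] [ 23.1  15.7 -43.   14.4 -25.   42. ]
```

Call:
drive_tool(
  rows=[
    [0,3,-0.6,0,0,0,0],
    [0,3,-0.6,0,0,0,0],
    [0,3,-0.6,0,0,0,0],
  ],
)

```text
time_s: 13.52
tcp_pos: [0.4911, 0.0001, 0.0561]
ee_rot: [[0.965, -0.211, 0.153], [-0.206, -0.977, -0.049], [0.16, 0.015, -0.987]]
wrist_force: [-3.4, -0.2, 4.2]
gripper_width: 0.008
gripper_force: 2.0
```

```bash
python3 g.py; python3 -c "
from h import *
c=capture('wrist');save(c,'w6.png')"
```

```text
13.5167 fwd 31.24765181799984 left -0.5966388333043935 z 56.131774121411276 Ffwd -3.3036118994890904 [-3.4 -0.2  4.2] z axis [ 0.153 -0.049 -0.987] [ 22.5  16.4 -41.6  13.9 -25.5  43.2]
```

View pics/w6.png

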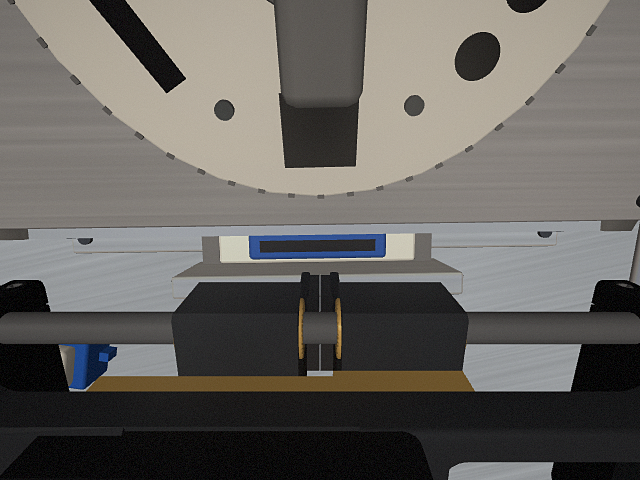

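The tray is moving in: the plate's front edge is at row 275 and the fingers press at (320,280). I continue until the force shows the stop.

Call:
drive_tool(
  rows=[
    [0,2.5,-0.5,0,0,0,0],
    [0,2,-0.4,0,0,0,0],
  ],
)

```text
time_s: 13.73
tcp_pos: [0.4955, -0.0007, 0.0561]
ee_rot: [[0.965, -0.211, 0.153], [-0.206, -0.977, -0.049], [0.16, 0.015, -0.987]]
wrist_force: [-2.5, 0.6, 3.5]
gripper_width: 0.001
gripper_force: 2.0
```

Call:
drive_tool(
  rows=[
    [0,2,-0.4,0,0,0,0],
    [0,2,-0.4,0,0,0,0],
  ],
)

```text
time_s: 13.9
tcp_pos: [0.4995, -0.0016, 0.0561]
ee_rot: [[0.965, -0.212, 0.153], [-0.206, -0.977, -0.049], [0.16, 0.015, -0.987]]
wrist_force: [-2.4, 0.0, 4.0]
gripper_width: 0.006
gripper_force: 2.0
```

Call:
drive_tool(
  rows=[
    [0,2,-0.4,0,0,0,0],
  ],
)

```text
time_s: 13.98
tcp_pos: [0.5015, -0.0019, 0.0561]
ee_rot: [[0.965, -0.211, 0.153], [-0.206, -0.977, -0.049], [0.16, 0.015, -0.987]]
wrist_force: [-2.2, 0.4, 4.6]
gripper_width: 0.004
gripper_force: 2.1
```

```bash
python3 g.py
python3 - <<'E'
from h import *
s=sense();y=np.radians(-11.43);D=np.array([np.cos(y),np.sin(y),0]);L=np.array([-np.sin(y),np.cos(y),0]);F=np.array([.4606,.0069,0])
for nm in('scene','wrist'):
    c=capture(nm);P=pts(c,np.ones((480,640),bool),s)-F;a=P@D;b=P@L;z=P[:,2]
    k=(z>.052)&(z<.066)&(a>-.02)&(a<.055)&(abs(b)<.072)&(abs(b)>.045);print(nm,k.sum(),np.percentile(a[k],[2,5,25,50])*1e3)
E
```

```text
13.9833 fwd 41.829006780380695 left -0.5447253572727161 z 56.13527788140078 Ffwd -2.2660463524960828 [-2.2  0.4  4.6] z axis [ 0.153 -0.049 -0.987] [ 21.7  17.2 -40.1  13.4 -26.1  44.4]
scene 50 [40.89256159 41.14409617 43.31102462 47.27411712]
wrist 1626 [40.18596613 41.49424069 46.35837386 48.79709347]
```

Call:
drive_tool(
  rows=[
    [0,2,-0.4,0,0,0,0],
    [0,1.5,-0.3,0,0,0,0],
  ],
)

```text
time_s: 14.25
tcp_pos: [0.5049, -0.0026, 0.0561]
ee_rot: [[0.965, -0.211, 0.153], [-0.206, -0.977, -0.049], [0.16, 0.015, -0.987]]
wrist_force: [-3.0, 0.1, 3.9]
gripper_width: 0.007
gripper_force: 2.1
```

Call:
drive_tool(
  rows=[
    [0,1.5,-0.3,0,0,0,0],
    [0,0,0,0,0,0,0],
  ],
)

```text
time_s: 14.42
tcp_pos: [0.5067, -0.0029, 0.0561]
ee_rot: [[0.965, -0.212, 0.153], [-0.206, -0.977, -0.049], [0.16, 0.015, -0.987]]
wrist_force: [-1.7, -0.9, 3.2]
gripper_width: 0.004
gripper_force: 1.8
```

Call:
drive_tool(
  rows=[
    [0,1.5,-0.3,0,0,0,0],
    [0,0,0,0,0,0,0],
  ],
)

```text
time_s: 14.58
tcp_pos: [0.5081, -0.0032, 0.0561]
ee_rot: [[0.965, -0.212, 0.153], [-0.206, -0.977, -0.049], [0.16, 0.015, -0.987]]
wrist_force: [-0.7, -0.7, 3.8]
gripper_width: 0.005
gripper_force: 1.8
```

```bash
cat > p.py <<'E'
from h import *
s=sense();y=np.radians(-11.43);D=np.array([np.cos(y),np.sin(y),0]);L=np.array([-np.sin(y),np.cos(y),0]);F=np.array([.4606,.0069,0])
for nm in('scene','wrist'):
    c=capture(nm);P=pts(c,np.ones((480,640),bool),s)-F;a=P@D;b=P@L;z=P[:,2]
    k=(z>.052)&(z<.066)&(a>-.02)&(a<.06)&(abs(b)<.072)&(abs(b)>.045);print(nm,k.sum(),np.percentile(a[k],[2,5,25,50])*1e3 if k.sum() else '')
save(c,'w7.png')
E
python3 g.py;python3 p.py
```

```text
14.5833 fwd 48.571245786500434 left -0.4938725449323135 z 56.11873008065715 Ffwd -0.5493693927989969 [-0.7 -0.7  3.8] z axis [ 0.153 -0.049 -0.987] [ 21.3  17.8 -39.1  13.1 -26.5  45.2]
scene 23 [46.06365775 46.18762967 49.70120542 50.22545821]
wrist 1558 [47.0250836  48.18364185 52.97873871 55.37435304]
```

View pics/w7.png

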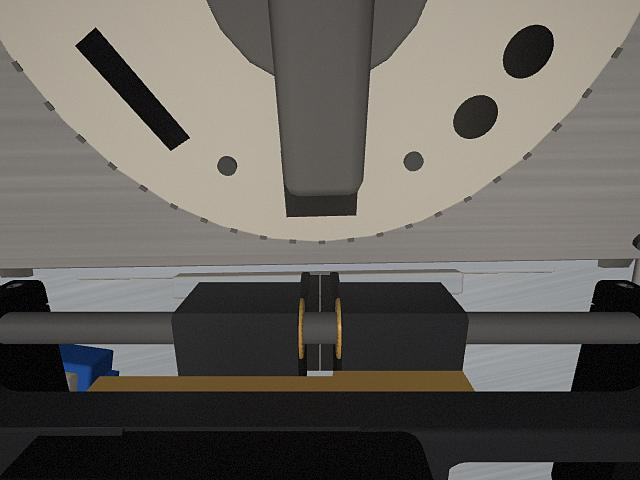

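The plate is nearly under the panel edge (row 275) and about 44–46 mm in, but no firm stop is felt yet. I continue in 1 mm steps.

Call:
drive_tool(
  rows=[
    [0,1,-0.2,0,0,0,0],
    [0,0,0,0,0,0,0],
  ],
)

```text
time_s: 14.85
tcp_pos: [0.5085, -0.0034, 0.0561]
ee_rot: [[0.965, -0.212, 0.153], [-0.207, -0.977, -0.049], [0.159, 0.016, -0.987]]
wrist_force: [-3.8, 0.1, 4.6]
gripper_width: 0.003
gripper_force: 3.0
```

Call:
drive_tool(
  rows=[
    [0,1,-0.2,0,0,0,0],
    [0,0,0,0,0,0,0],
  ],
)

```text
time_s: 15.02
tcp_pos: [0.5088, -0.0036, 0.056]
ee_rot: [[0.966, -0.212, 0.151], [-0.207, -0.977, -0.049], [0.158, 0.016, -0.987]]
wrist_force: [-6.4, 2.4, 7.7]
gripper_width: 0.004
gripper_force: 4.4
```

Call:
drive_tool(
  rows=[
    [0,1,-0.2,0,0,0,0],
    [0,0,0,0,0,0,0],
  ],
)

```text
time_s: 15.18
tcp_pos: [0.5092, -0.0039, 0.056]
ee_rot: [[0.966, -0.212, 0.15], [-0.207, -0.977, -0.049], [0.157, 0.017, -0.987]]
wrist_force: [-8.6, 4.2, 9.2]
gripper_width: 0.007
gripper_force: 5.5
```

The stop is met: position stalls while the force rises. One more press, then I let go straight back.

Call:
drive_tool(
  rows=[
    [0,2,-0.4,0,0,0,0],
    [0,0,0,0,0,0,0],
  ],
)

```text
time_s: 15.35
tcp_pos: [0.5101, -0.0045, 0.056]
ee_rot: [[0.966, -0.212, 0.149], [-0.207, -0.977, -0.05], [0.156, 0.018, -0.988]]
wrist_force: [-12.6, 5.2, 14.3]
gripper_width: 0.007
gripper_force: 8.0
```

Call:
drive_tool(
  rows=[
    [0,-5,1,0,0,0,0],
    [0,-5,1,0,0,0,0],
    [0,-7,1.4,0,0,0,0],
    [0,-15,3,0,0,0,0],
    [0,-20,4,0,0,0,0],
  ],
)

```text
time_s: 15.77
tcp_pos: [0.4614, 0.0068, 0.0559]
ee_rot: [[0.965, -0.212, 0.155], [-0.207, -0.977, -0.048], [0.161, 0.014, -0.987]]
wrist_force: [0.0, -0.4, 0.5]
gripper_width: 0.006
gripper_force: 0.0
```

Call:
drive_tool(
  rows=[
    [0,-25,5,0,0,0,0],
    [0,-15,3,15,0,0,0],
    [0,0,0,30,0,0,0],
    [0,0,0,30,0,0,0],
    [0,0,0,30,0,0,0],
  ],
)

```text
time_s: 16.18
tcp_pos: [0.4201, 0.0145, 0.162]
ee_rot: [[0.966, -0.211, 0.153], [-0.206, -0.977, -0.048], [0.16, 0.015, -0.987]]
wrist_force: [0.5, 1.0, 0.2]
gripper_width: 0.008
gripper_force: 0.0
```

```bash
python3 g.py; python3 p.py
python3 - <<'E'
from h import *
c=capture('top');save(c,'top8.png');a=cv2.imread('pics/top8.png')[110:330,240:500];d=capture('scene');save(d,'scene8.png');b=cv2.imread('pics/scene8.png')[150:350,170:430]
cv2.imwrite('pics/ab8.png',np.hstack([cv2.resize(i,(400,338),interpolation=2) for i in(a,b)]))
E
```

```text
16.1833 fwd -41.23880679699608 left -0.5779583364880163 z 161.99984230868185 Ffwd 0.28862227091437426 [0.5 1.  0.2] z axis [ 0.153 -0.048 -0.987] [ 29.5   0.1 -40.6   9.8 -43.4  41.6]
scene 49 [40.24953779 40.8870947  43.15038679 47.22275294]
wrist 1389 [32.75321145 33.02079548 36.26961516 40.70681509]
```

View pics/ab8.png

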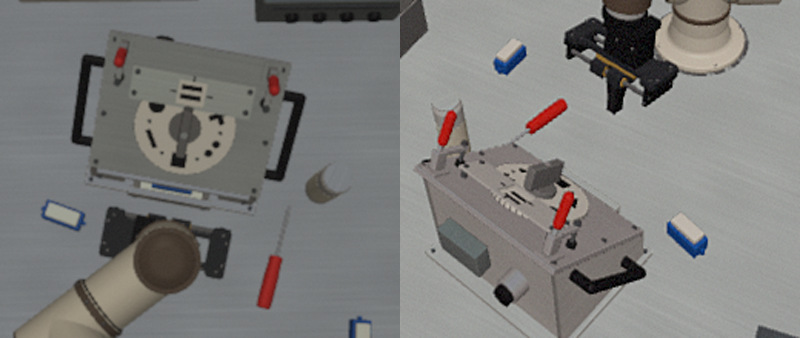

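The pictures show the tray staying in, at about 37 mm. The two slots stand in the window at (190,93) in the left view, and the other things are where they were.

Call:
drive_tool(
  rows=[
    [0,0,0,20,0,0,0],
    [0,0,0,20,0,0,0],
    [0,0,0,0,0,0,0],
    [0,0,0,0,0,0,0],
  ],
)

```text
time_s: 16.72
tcp_pos: [0.4205, 0.0142, 0.2002]
ee_rot: [[0.965, -0.212, 0.152], [-0.207, -0.977, -0.049], [0.159, 0.015, -0.987]]
wrist_force: [-0.6, -0.0, -1.0]
gripper_width: 0.008
gripper_force: 0.0
```

```bash
python3 p.py; python3 -c "
from h import *
print(finish_job())"
```

```text
scene 53 [40.35544129 41.37905724 43.49390861 46.80637552]
wrist 897 [38.54630494 38.6735267  40.63617344 43.95244964]
the job is handed in; nothing more can be done
None
```

The job is handed in: the wheel's two-slot opening stands in the middle of the window (within about half a degree), and the tray was pushed to its stop and stayed latched at about 37 mm after release; the other things look undisturbed, and the arm stands clear after about 17 s.

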